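# Refit the burner knob on the bakery's gas hob and hold it in

### The job

The steel bench hob's burner knob was taken off for cleaning and lies loose on the table. First turn the main gas knob, the one still fitted on the hob, until its nose points at the raised mark beside it; then pick up the loose knob, turn it so that its bore fits the D-shaped spindle, push it fully home on the spindle and press it all the way in against the spindle's spring. Finish while still gripping the knob and holding it pressed in (letting go would shut the gas), with the main knob still at its mark and the other things on the table left where they are.

Things in the scene. Friction and masses are not known exactly. Their poses are not given: they have to be found in the camera images.
- main_knob_grip (a point): The main gas knob, fitted on the hob's top at the front right seen from the robot. Black wing knob: block 28 wide with flat upright sides to grip across, nose tip 26 from the axis, pale line on top towards the nose, round skirt 46 across. Over the hob's top: skirt to 7, block to 36. This point lies on its upright turning axis, 22 above the hob's top. x along the nose, z up.
- main_knob (a joint): Turn of the main gas knob, rad; grows anticlockwise seen from above, and 1.40 is with the nose straight at the raised mark. Can turn from -0.2 to 2.2; light friction (0.05 N m) keeps it where it is left.
- gas_mark (a point): Top of the raised black mark on the hob's top, a ridge 18 long (radially), 6 wide, 3 tall, its middle 41 from the main knob's axis. x, y, z are those of the hob (z up). The hob is steel, 340 x 340, its top 60 above the table; burner and trivet (to 36 above the top) fill its far half.
- knob_center (a point): The loose burner knob, upright on the table to the robot's left: black wing knob like the fitted one, 36 tall, block 28 wide with flat upright sides along x, nose to +x, pale line on top towards the nose, round skirt 46 across and 4 tall at the bottom. This point: on its axis, half-way up (18 above its underside). x along the nose, y across the flat sides, z up. About 60 g.
- knob_nose (a point): Tip of the loose knob's nose, 26 along x from its axis, half-way up; axes as for the knob. The knob's bore is in its underside, on the axis, 16 deep, D-shaped: radius 8.2, with its flat 3.7 from the axis on the nose's side.
- spindle_tip (a point): Centre of the top of the bare brass D-spindle, upright at the hob's front left, 26 above the hob's top. Diameter 14, flat 2.5 from the axis on its +x side (away from the robot), rim bevelled by 2. x points out of the flat, z up. The knob goes on only with its nose along this x (within 0.15 rad); fully home, the bore's end rests on the spindle, the knob's centre 2 above this point.
- spindle (a joint): How far the spindle is pressed down, m: 0 released, 0.008 fully in. It does not turn. Its spring needs about 3 N to begin and 9 N fully in, and pushes it back up when released; fully in, the seated knob's underside is 2 above the hob's top.
- jar: Bystander, to be left alone: closed amber glass jar, 68 across, 110 tall. Origin at its underside.
- loaf_tin: Bystander, to be left alone: open dark loaf tin 110 x 220 x 70 tall. Origin at its underside.
- cutter: Bystander, to be left alone: round steel pastry cutter, a ring 72 across, 35 tall. Origin at its underside.
- scraper: Bystander, to be left alone: dough scraper lying flat: steel blade with a red plastic grip along one edge, 85 x 110, 12 thick. Origin at its underside.
- saucepan: Bystander, to be left alone: aluminium saucepan 160 across, 85 tall, with a long handle. Origin at its underside.
- brush: Bystander, to be left alone: pastry brush lying flat, about 220 long. Origin at its underside.
- shaker: Bystander, to be left alone: aluminium flour shaker 68 across, 118 tall. Origin at its underside.
Mind the look-alikes: they are no part of the job. What is shaped like the part that bears knob_center but green is not meant.

How it is judged:
On the way, in this order (a step that is already met when the one before it is completed fails the run):
1. the main gas knob points at its mark (value of joint main_knob between 1.25 and 1.55 rad), for 0.3 s.
2. the burner knob is fully home on the spindle (z of knob_center in the frame of spindle_tip below 0.0045 m and horizontal distance between knob_center and spindle_tip below 0.003 m and x of knob_nose in the frame of spindle_tip above 0.022 m and angle between knob_center's own z axis and vertical below 0.12 rad), for 0.2 s.
At the end, for the whole second after the job is handed in: Main knob within 0.15 rad of its mark. Burner knob home on the spindle: centre under 4.5 mm above its top and within 3 mm of its axis, upright to 0.12 rad, nose tip at least 22 mm along its x. Spindle in by over 5.5 of 8 mm, knob pressing it with over 3 N, fingers on the knob with over 2 N (all of step 1 and all of step 2 and value of joint spindle above 0.0055 m and contact force between the fingers and knob above 2 N and contact force between knob and spindle above 3 N); the arm keeps its last pose, push and grip.
It fails at once if a bystander is knocked or moved by more than 30 mm (distance of any of jar, loaf_tin, cutter, scraper, saucepan, brush, shaker from where it was at the start of the episode above 0.03 m).
It also fails if it takes over 56 s, if anything falls off the work surface, if the arm or the gripper's body presses on something with over 40 N, if the wrist force passes 120 N, or if a joint passes its speed limit or range.

### The arm

A 6-joint arm with a two-finger parallel gripper is mounted at the origin on the work surface. World frame = base frame: x ahead of the robot, y to its left, z up, the work surface at z = 0. Lengths are in m, angles in rad, forces in N, time in s.
With the tool pointing down it reaches from about 0.375 to 0.9 m from the base axis. Payload 3.1 kg.
Tool frame: the origin (TCP) lies on the centre line of the jaws, within the pads' length; the fingertips stand robot.tip_reach ahead of it and the grasp point (between the pads) lies 8 mm behind it (robot.tip_reach is the distance from the TCP to the fingertips, in m); z points along the fingers, y is the line along which they close (so a half turn about z gives the same grasp; the last joint's range is limited). The gripper opens to 87 mm and grips with 3 to 60 N. Pads are 19 mm wide; open, the fingers measure 117 mm over their backs; the gripper's body (75 mm by 190 mm) begins 51 mm behind the grasp point.
Start: joints at [-1.468, 0.527, 1.433, -0, 1.181, -0.178], TCP at [0.174, -0.6, 0.234] pointing down, gripper open.
Joint ranges: [-3.08, 3.08], [-0.75, 2.2], [0.22, 2.44], [-1.43, 4.57], [0, 2.65], [-2.85, 2.85]. Speed limits (rad/s): [2.79, 2.79, 3.14, 3.14, 3.14, 3.14].

### API

Orientations are given as a unit quaternion [x, y, z, w].
In Python, from rig import robot gives the robot as it stands.
- The arm moves only by the tool jog_arm, never from a script. Its argument "motion" is one flat list of numbers, 7 for each row, row after row: the shift along the tool's x, y, z scaled (see below), then the turn, a rotation vector about the tool's x, y, z scaled (see below), then the gripper's target within -1 to 1 (shut at 1, half-way at 0, fully open at -1). In form: [x, y, z, rx, ry, rz, hand, x, y, z, rx, ry, rz, hand, ...]. A call has 1 to 12 rows; each row shifts and turns the commanded pose from where the row before left it, along the tool's axes as they then stand; what a row does not reach is not made up. The controller multiplies each number of a shift by 4 cm and each number of a turn by 4 degrees. A row lasts 1/8 s, in which the tool goes at most 62.5 mm and 10.7 degrees, less where a joint would pass 70% of its speed; a pose out of reach is approached as far as the arm can. A call with a number of a shift or a turn outside -1 to 1 is refused whole. A call with a gripper value outside its range is refused whole. The fingers move at their own pace and stop on an object; "grip_force" is the grip in N (left out, the last holds). Time passes only in rows, so rows that do not move let the fingers close. It gives the time, the measured TCP pose, the force, the opening and the grip force at its end, in the units of the state.
- robot.get_obs(): the state, without advancing time (a new reading comes with each control period).
- robot.camera(name): name is "scene" or "top" or "wrist"; returns the picture (384x512x3 uint8, blue, green, red); there is no depth.
- robot.calibration(name): a dict with "fx", "fy", "cx", "cy" (pixels), "R" (3x3) and "t" (3): a world point X has camera coordinates R X + t; the wrist camera has in their place "T_tool_cam" (4x4, takes a point from camera to tool coordinates, whose origin is the TCP and whose axes are the flange's). Camera axes: x right, y down, z forward; pixel columns grow to the right and rows downward; lengths in m; the calibration is good to about 2 mm. A picture is of the moment at which its call begins: read the wrist's pose just before it. calibration takes no time and is no camera call.
- robot.hand_in(): hands the job in; it is judged then, once.
The state is a dict: "time": time; "q": joint angles; "joint_velocities": joint speeds; "joint_torque": joint torques, N m; "position": TCP position; "tool_rot": TCP orientation; "ft_force": force on the tool from outside, world axes, zero at the start; "moment": the same for the moment, N m; "grip_width": finger opening in m; "grip_force": force on a finger pad.
Only numpy, scipy, OpenCV 4.12 (cv2) and the standard library are available. Lean on these libraries where they do the work, as an engineer would, in place of code of your own. Each camera call takes 0.05 s, during which the arm holds its last target. There are 200 camera calls.

## Working session

There is one attempt and no reset: what is moved stays moved. The work goes in short steps, Python scripts to look and compute and a tool call to move; the robot and the scene stay as the last step left them, time stands still between calls to the robot, and variables do not carry over. Pictures are saved under pics/ and viewed, at most 10 in all, crops included, and the job is handed in when it is done.

Besides the shell and the picture viewer there is one more tool, called after "Call:" as name(argument=value, ...) on one line, values as JSON. jog_arm: Moves the arm, as the interface text tells. Shifts and turns lie within -1 to 1; 1 stands for 4 cm of shift or 4 degrees of turn. Its arguments: {"type":"object","properties":{"motion":{"type":"array","items":{"type":"number"}},"grip_force":{"type":"number"}},"required":["motion"]}

```bash
mkdir -p pics; ls; python3 - <<'E'
from rig import robot
import cv2
for n in("scene","top"):
    cv2.imwrite(f"pics/{n}0.png",robot.camera(n)); print(n,robot.calibration(n))
print(robot.calibration("wrist"),robot.tip_reach); print(robot.get_obs())
E
```

```text
pics
scene {'fx': 476.39175970192946, 'fy': 476.39175970192946, 'cx': 259.6444651177814, 'cy': 192.8016427231794, 'R': array([[-0.40988354,  0.9121093 ,  0.00721842],
       [ 0.7358423 ,  0.33532846, -0.58829493],
       [-0.53900982, -0.23582079, -0.80861423]]), 't': array([ 0.20883427, -0.30582888,  1.88279487])}
top {'fx': 395.3104589176955, 'fy': 395.3104589176955, 'cx': 258.2522263916256, 'cy': 186.4681632420145, 'R': array([[-9.58741536e-04, -9.99738924e-01,  2.28290315e-02],
       [-9.92128847e-01, -1.90765007e-03, -1.25206677e-01],
       [ 1.25217538e-01, -2.27693815e-02, -9.91867997e-01]]), 't': array([-0.03920303,  0.50443922,  1.2788945 ])}
{'fx': 275.7165243481737, 'fy': 275.7165243481737, 'cx': 256.86662958984545, 'cy': 194.70448949599793, 'T_tool_cam': array([[ 8.37790352e-04, -9.54548395e-01, -2.98054792e-01,
         8.16244061e-02],
       [ 9.99999648e-01,  7.84110912e-04,  2.99670551e-04,
        -4.24768810e-04],
       [-5.23420287e-05, -2.98054938e-01,  9.54548716e-01,
        -1.51458061e-01],
       [ 0.00000000e+00,  0.00000000e+00,  0.00000000e+00,
         1.00000000e+00]])} 0.011
{'time': 0.1, 'q': array([-1.46748317e+00,  5.28344568e-01,  1.43378771e+00,  2.33572845e-05,
        1.18136847e+00, -1.78494593e-01]), 'joint_velocities': array([ 0.00106857, -0.00257991, -0.0022747 ,  0.00067543,  0.00102602,
       -0.00068655]), 'joint_torque': array([-2.56533958e-04, -4.40984988e+01, -1.77150124e+01,  6.34484715e-02,
        5.33373782e-02, -4.11994449e-05]), 'position': array([ 0.17377914, -0.5996945 ,  0.23268274]), 'tool_rot': array([ 9.90089636e-01,  1.40433624e-01,  4.66472598e-05, -9.52968104e-04]), 'ft_force': array([0.15296383, 0.61580429, 0.35215316]), 'moment': array([ 0.01696564, -0.01120138, -0.04927124]), 'grip_force': 0.0, 'grip_width': 0.08685231088281667}
```

View pics/top0.png

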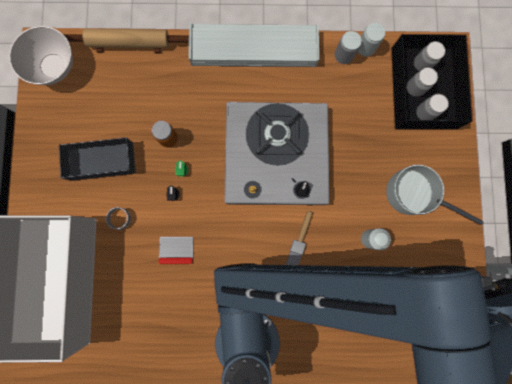

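View pics/scene0.png

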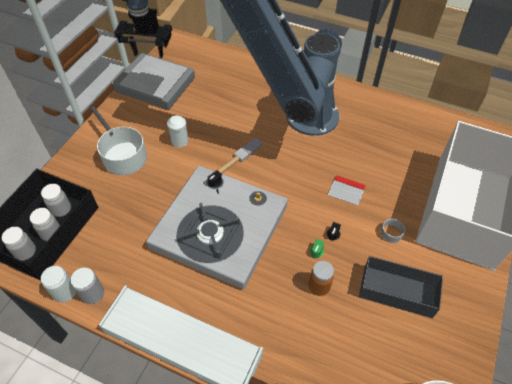

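Top view: the black knob is at (172,194) and a green look-alike at (181,168). The main knob is at (303,188) and the spindle at (252,189). The black one fits the description; I'll confirm it in an enlarged crop.

```bash
cat > h.py <<'E'
from rig import robot
import numpy as np, cv2
from scipy.spatial.transform import Rotation as Ro
def ray(n,uv,z,obs=None):
    c=robot.calibration(n); d=np.array([(uv[0]-c['cx'])/c['fx'],(uv[1]-c['cy'])/c['fy'],1])
    if n=='wrist':
        Rt=Ro.from_quat(obs['tool_rot']).as_matrix();T=c['T_tool_cam']
        o=obs['position']+Rt@T[:3,3]; d=Rt@T[:3,:3]@d
    else:
        o=-c['R'].T@c['t']; d=c['R'].T@d
    return o+d*(z-o[2])/d[2]
E
python3 - <<'E'
from h import *
a=cv2.imread("pics/top0.png"); s=cv2.imread("pics/scene0.png")
r=lambda i,x,y,w,h:cv2.resize(i[y:y+h,x:x+w],(400,300),interpolation=cv2.INTER_CUBIC)
cv2.imwrite("pics/c1.png",np.vstack([np.hstack([r(a,236,160,88,66),r(a,150,155,64,48)]),np.hstack([r(s,196,164,88,66),r(s,300,215,64,48)])]))
for n,uv,z in [("top",(172,191),.036),("top",(303,188),.096),("top",(252,189),.086),("top",(181,168),.02),("top",(240,390),0),("top",(308,213),0.01),("scene",(334,229),.036),("scene",(258,196),.086),("scene",(214,180),.096)]: print(n,uv,ray(n,uv,z).round(3))
E
```

```text
top (172, 191) [0.488 0.245 0.036]
top (303, 188) [ 0.492 -0.179  0.096]
top (252, 189) [ 0.49  -0.018  0.086]
top (181, 168) [0.568 0.22  0.02 ]
top (240, 390) [-0.146  0.019  0.   ]
top (308, 213) [ 0.418 -0.206  0.01 ]
scene (334, 229) [0.488 0.252 0.036]
scene (258, 196) [ 0.503 -0.01   0.086]
scene (214, 180) [ 0.51  -0.165  0.096]
```

View pics/c1.png

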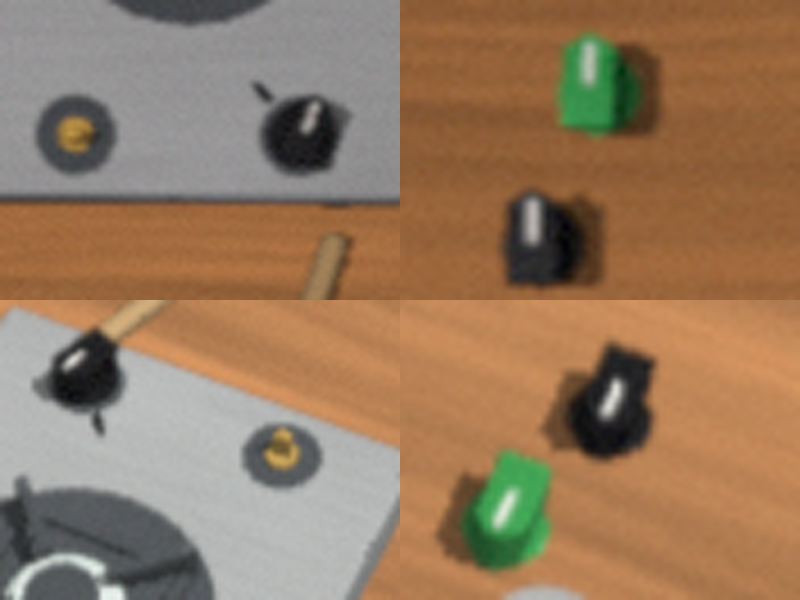

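Top crops: the upright black knob at crop (535,235), i.e. (172,191) in the full image, is the target, with its nose towards +x; the green one is the decoy. The main knob's nose points about 20° right of +x, and its mark is at (294,180). Next I move the wrist camera over the main knob.

Call:
jog_arm(motion=[0.88, -0.66, 0.05, 0, 0, 0, -1, 0.88, -0.66, 0.05, 0, 0, 0, -1, 0.88, -0.66, 0.05, 0, 0, 0, -1, 0.88, -0.66, 0.05, 0, 0, 0, -1, 0.88, -0.66, 0.05, 0, 0, 0, -1, 0.88, -0.66, 0.05, 0, 0, 0, -1, 0.88, -0.66, 0.05, 0, 0, 0, -1, 0.88, -0.66, 0.05, 0, 0, 0, -1, 0.88, -0.66, 0.05, 0, 0, 0, -1, 0.88, -0.66, 0.05, 0, 0, 0, -1, 0.88, -0.66, 0.05, 0, 0, 0, -1, 0.88, -0.66, 0.05, 0, 0, 0, -1])

```text
time: 1.6
position: [0.492, -0.1772, 0.2092]
tool_rot: [0.99, 0.14, -0.0, -0.0]
ft_force: [0.8, -1.9, -0.4]
grip_width: 0.0871
grip_force: 0.0
```

Call:
jog_arm(motion=[0, 0, 0, 0, 0, 0, -1, 0, 0, 0, 0, 0, 0, -1])

```text
time: 1.85
position: [0.4911, -0.1787, 0.2093]
tool_rot: [0.99, 0.141, -0.0, -0.0]
ft_force: [0.3, -0.6, -0.3]
grip_width: 0.087
grip_force: 0.0
```

```bash
python3 - <<'E'
from h import *
import json
o=robot.get_obs(); im=robot.camera("wrist"); cv2.imwrite("pics/w1raw.png",im)
cv2.imwrite("pics/w1.png",cv2.resize(im,(800,600),interpolation=cv2.INTER_CUBIC))
json.dump({k:np.array(o[k]).tolist() for k in("position","tool_rot")},open("w1.json","w")); print(o["position"],o["tool_rot"],o["time"])
E
```

```text
[ 0.49106346 -0.17865823  0.20928708] [ 9.90041461e-01  1.40775303e-01 -4.67177517e-04 -2.54190271e-05] 1.85
```

View pics/w1.png

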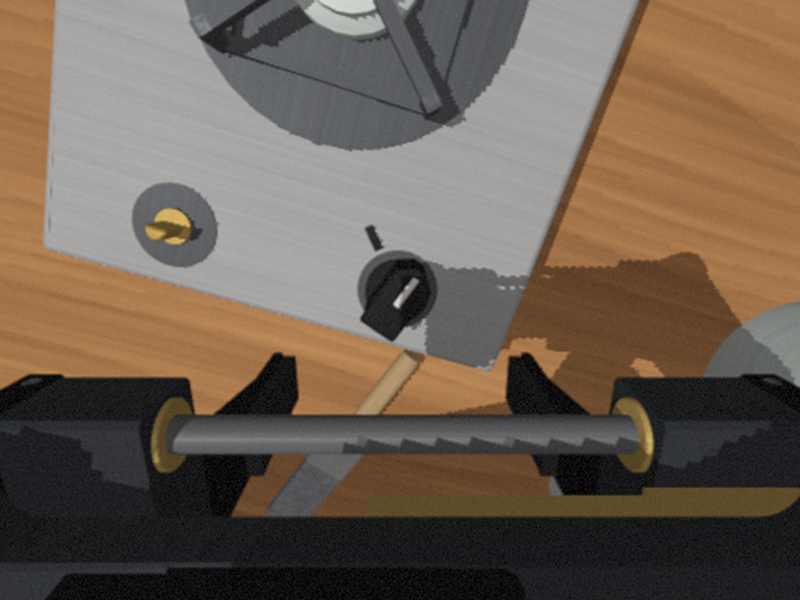

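```bash
python3 - <<'E'
from h import *
import json
o={k:np.array(v) for k,v in json.load(open("w1.json")).items()}
im=cv2.imread("pics/w1raw.png")
a=cv2.resize(im[150:230,210:300],(450,400),interpolation=cv2.INTER_CUBIC);b=cv2.resize(im[110:180,75:145],(350,350),interpolation=cv2.INTER_CUBIC)
a=np.clip(a.astype(float)*1.8+20,0,255).astype(np.uint8)
c=np.zeros((400,800,3),np.uint8);c[:,:450]=a;c[:350,450:]=b;cv2.imwrite("pics/c2.png",c)
for nm,uv,z in [("disc",(397,291),.06),("line0",(397,305),.096),("line1",(418,280),.096),("mark",(374,237),.063),("mark0",(378,248),.063),("mark1",(369,227),.063),("spdisc",(175,225),.06),("sptop",(175,223),.086),("corner",(46,246),.06),("cornerR",(492,369),.06)]:
    print(nm,ray("wrist",np.array(uv)*.64,z,o).round(4))
E
```

```text
disc [ 0.4878 -0.1759  0.06  ]
line0 [ 0.4886 -0.1761  0.096 ]
line1 [ 0.5082 -0.1843  0.096 ]
mark [ 0.5213 -0.1498  0.063 ]
mark0 [ 0.5147 -0.1545  0.063 ]
mark1 [ 0.527  -0.1447  0.063 ]
spdisc [ 0.4904 -0.0154  0.06  ]
sptop [ 0.4985 -0.0274  0.086 ]
corner [0.4504 0.0696 0.06  ]
cornerR [ 0.4485 -0.2631  0.06  ]
```

View pics/c2.png

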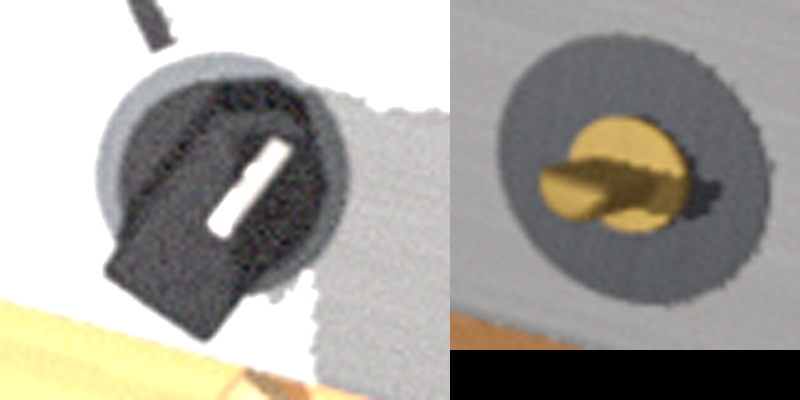

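The mark direction is 38.3° and the nose is at −22.7°, about the axis (0.488, −0.176). I'll align the jaws, descend and grip.

Call:
jog_arm(motion=[0, 0, 0.2, 0, 0, 0.97, -1, 0, 0, 0.2, 0, 0, 0.97, -1, 0, 0, 0.2, 0, 0, 0.97, -1, 0, 0, 0.2, 0, 0, 0.97, -1, 0, 0, 0.2, 0, 0, 0.97, -1, 0, 0, 0.2, 0, 0, 0.97, -1, 0, 0, 0.2, 0, 0, 0.97, -1, 0, 0, 0.2, 0, 0, 0.97, -1, 0, 0, 0.2, 0, 0, 0.97, -1, 0, 0, 0.2, 0, 0, 0.97, -1, -0.1, -0.03, 0.3, 0, 0, 0, -1, 0, 0, 0.2, 0, 0, 0, -1])

```text
time: 3.4
position: [0.4871, -0.1761, 0.1087]
tool_rot: [0.98, -0.197, -0.001, -0.0]
ft_force: [-0.6, -0.0, 0.1]
grip_width: 0.0866
grip_force: 0.0
```

Call:
jog_arm(motion=[0, 0, 0.3, 0, 0, 0, -1, 0, 0, 0.3, 0, 0, 0, -1, 0, 0, 0.05, 0, 0, 0, -0.3, 0, 0, 0, 0, 0, 0, 1, 0, 0, 0, 0, 0, 0, 1, 0, 0, 0, 0, 0, 0, 1, 0, 0, 0, 0, 0, 0, 1, 0, 0, 0, 0, 0, 0, 1], grip_force=15)

```text
time: 4.4
position: [0.4883, -0.1759, 0.0837]
tool_rot: [0.981, -0.196, 0.0, 0.0]
ft_force: [-0.0, -0.7, -0.2]
grip_width: 0.0348
grip_force: 0.0
```

Call:
jog_arm(motion=[0, 0, 0, 0, 0, 0, 1, 0, 0, 0, 0, 0, 0, 1, 0, 0, 0, 0, 0, 0, 1])

```text
time: 4.78
position: [0.4888, -0.175, 0.0837]
tool_rot: [0.98, -0.197, 0.0, -0.001]
ft_force: [2.5, 5.8, 1.4]
grip_width: 0.0282
grip_force: 14.8
```

Call:
jog_arm(motion=[0, 0, 0, 0, 0, -1, 1, 0, 0, 0, 0, 0, -1, 1, 0, 0, 0, 0, 0, -1, 1, 0, 0, 0, 0, 0, -1, 1, 0, 0, 0, 0, 0, -1, 1, 0, 0, 0, 0, 0, -1, 1, 0, 0, 0, 0, 0, -1, 1, 0, 0, 0, 0, 0, -1, 1, 0, 0, 0, 0, 0, -1, 1, 0, 0, 0, 0, 0, -1, 1, 0, 0, 0, 0, 0, -1, 1, 0, 0, 0, 0, 0, -1, 1])

```text
time: 6.28
position: [0.4888, -0.1759, 0.0837]
tool_rot: [0.975, 0.22, 0.001, 0.0]
ft_force: [1.6, 1.7, 0.4]
grip_width: 0.028
grip_force: 14.7
```

Call:
jog_arm(motion=[0, 0, 0, 0, 0, -1, 1, 0, 0, 0, 0, 0, -1, 1, 0, 0, 0, 0, 0, -1, 1, 0, 0, 0, 0, 0, -0.25, 1, 0, 0, 0, 0, 0, 0, 1, 0, 0, 0, 0, 0, 0, 1, 0, 0, 0, 0, 0, 0, 1])

```text
time: 7.15
position: [0.4889, -0.1761, 0.0837]
tool_rot: [0.945, 0.328, 0.001, 0.0]
ft_force: [3.6, 1.6, -0.7]
grip_width: 0.028
grip_force: 14.7
```

Call:
jog_arm(motion=[0, 0, 0, 0, 0, 0, -1, 0, 0, 0, 0, 0, 0, -1, 0, 0, 0, 0, 0, 0, -1, 0, 0, -0.8, 0, 0, 0, -1, 0, 0, -0.8, 0, 0, 0.0, -1, 0, 0, -0.8, 0, 0, 0.96, -1, 0, 0, -0.6, 0, 0, 0.96, -1, 0, 0, 0, 0, 0, 0.96, -1, 0, 0, 0, 0, 0, 0.96, -1, 0, 0, 0, 0, 0, 0.96, -1, 0, 0, 0, 0, 0, 0.96, -1])

```text
time: 8.52
position: [0.4876, -0.1758, 0.2034]
tool_rot: [0.991, 0.132, -0.001, -0.0]
ft_force: [-0.3, -0.4, 0.0]
grip_width: 0.087
grip_force: 0.0
```

Call:
jog_arm(motion=[0, 0, 0, 0, 0, 0.96, -1, 0, 0, 0, 0, 0, 0.96, -1, 0, 0, 0, 0, 0, 0.96, -1, 0, 0, 0, 0, 0, 0.9, -1, 0, -1, 0, 0, 0, 0, -1, 0, -1, 0, 0, 0, 0, -1, 0, -1, 0, 0, 0, 0, -1, 0, -1, 0, 0, 0, 0, -1, 0, 0, 0, 0, 0, 0, -1, 0, 0, 0, 0, 0, 0, -1, 0, 0, 0, 0, 0, 0, -1])

```text
time: 9.9
position: [0.4879, -0.017, 0.2036]
tool_rot: [1.0, 0.001, 0.0, 0.0]
ft_force: [-0.3, 0.2, -0.3]
grip_width: 0.0871
grip_force: 0.0
```

```bash
python3 - <<'E'
from h import *
import json
o=robot.get_obs(); im=robot.camera("wrist"); cv2.imwrite("pics/w2raw.png",im)
json.dump({k:np.array(o[k]).tolist() for k in("position","tool_rot")},open("w2.json","w")); print(o["position"],o["tool_rot"],o["time"])
def proj(X):
    c=robot.calibration("wrist");R=Ro.from_quat(o['tool_rot']).as_matrix();T=c['T_tool_cam']
    p=np.linalg.inv(T)@np.r_[R.T@(np.array(X)-o['position']),1]
    return np.array([c['fx']*p[0]/p[2]+c['cx'],c['fy']*p[1]/p[2]+c['cy']])
for X in ([.4904,-.0154,.06],[.4904,-.0154,.086],[.4885,-.1759,.06],[.5207,-.1505,.063]): print(proj(X).round(1))
u,v=proj([.4904,-.0154,.07]).astype(int); x,y=proj([.4985,-.17,.08]).astype(int)
a=cv2.resize(im[v-40:v+40,u-40:u+40],(400,400),interpolation=cv2.INTER_CUBIC)
b=cv2.resize(im[y-40:y+40,x-40:x+40],(400,400),interpolation=cv2.INTER_CUBIC); print("crop origins",u-40,v-40,x-40,y-40)
cv2.imwrite("pics/c3.png",np.hstack([a,np.clip(b*1.5,0,255).astype(np.uint8)]))
E
```

```text
[ 0.4879096  -0.01698181  0.20355254] [9.99999520e-01 9.57421065e-04 6.49847265e-05 1.98120536e-04] 9.9
[255.5 183.4]
[255.4 190.1]
[400.1 185.5]
[382.5 157. ]
crop origins 215 145 365 141
```

View pics/c3.png

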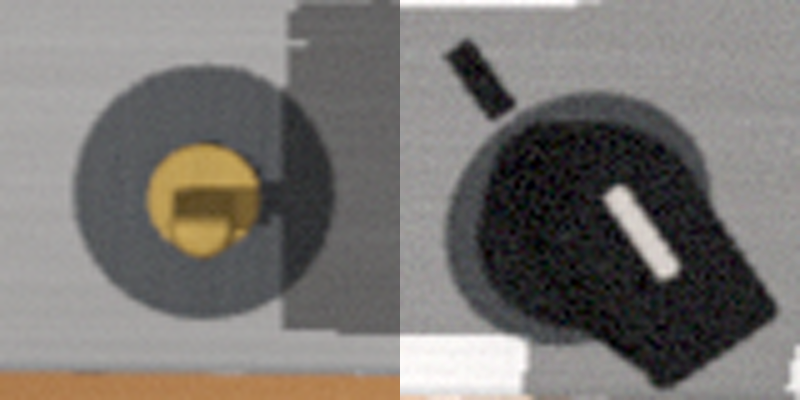

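Call:
jog_arm(motion=[0, -0.83, 0, 0, 0, 0, -1, 0, -0.83, 0, 0, 0, 0, -1, 0, -0.83, 0, 0, 0, 0, -1, 0, -0.83, 0.3, 0, 0, 0, -1, 0, -0.83, 0.3, 0, 0, 0, -1, 0, -0.83, 0.3, 0, 0, 0, -1, 0, -0.83, 0.3, 0, 0, 0, -1, 0, -0.83, 0.3, 0, 0, 0, -1, 0, 0, 0, 0, 0, 0, -1, 0, 0, 0, 0, 0, 0, -1, 0, 0, 0, 0, 0, 0, -1])

```text
time: 11.32
position: [0.4873, 0.2485, 0.1439]
tool_rot: [1.0, 0.001, 0.0, 0.0]
ft_force: [-0.1, -1.2, 0.3]
grip_width: 0.0872
grip_force: 0.0
```

```bash
python3 - <<'E'
from h import *
import json
o2={k:np.array(v) for k,v in json.load(open("w2.json")).items()}
ang=lambda a,b:np.degrees(np.arctan2((b-a)[1],(b-a)[0])).round(1)
m0,m1=ray("wrist",(386,163),.063,o2),ray("wrist",(376.6,150.6),.063,o2);ax=np.array([.4885,-.1758,0])
l0,l1=ray("wrist",(419.6,196),.096,o2),ray("wrist",(408,179),.096,o2)
print("mark",ang(m0,m1),ang(ax,(m0+m1)/2),"line",ang(l0,l1))
o=robot.get_obs(); im=robot.camera("wrist"); cv2.imwrite("pics/w3raw.png",im)
json.dump({k:np.array(o[k]).tolist() for k in("position","tool_rot")},open("w3.json","w")); print(o["position"],o["tool_rot"],o["time"])
cv2.imwrite("pics/c4.png",np.clip(cv2.resize(im[100:250,157:357],(800,600),interpolation=cv2.INTER_CUBIC)*1.5,0,255).astype(np.uint8))
E
```

```text
mark 41.8 39.4 line 39.7
[0.4873446  0.24853374 0.14393939] [9.99999665e-01 7.75159602e-04 2.57950383e-04 4.89573283e-05] 11.325
```

View pics/c4.png

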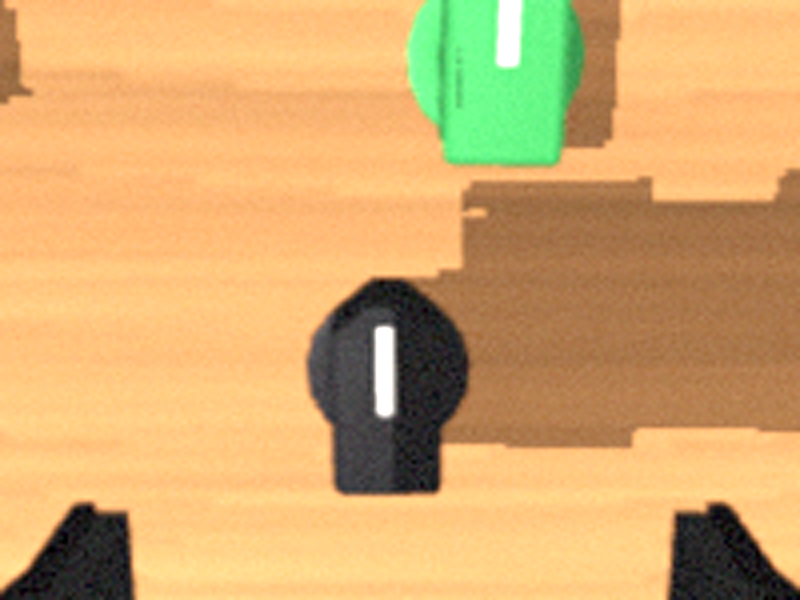

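The wrist view shows the black knob with its skirt centre at crop (388,367) and its line from (385,416) to (384,326). Its nose is along +x at about 0°. The main-knob line at 39.7° matches the mark at 39.4°.

```bash
python3 - <<'E'
from h import *
import json
o={k:np.array(v) for k,v in json.load(open("w3.json")).items()}
for nm,uv,z in [("axis-line",(385,416),.036),("lineend",(384,326),.036),("skirt",(388,367),.004),("nose",(387,280),.036),("nose0",(387,280),.004),("rear",(387,492),.036),("L",(334,480),.036),("R",(440,480),.036),("skL",(308,367),.004),("skR",(468,367),.004)]:
    print(nm,ray("wrist",(157+uv[0]/4-.4,100+uv[1]/4-.4),z,o).round(4))
o2={k:np.array(v) for k,v in json.load(open("w2.json")).items()}
print("spdisc",ray("wrist",(215+205/5-.4,145+192/5-.4),.06,o2),"R",ray("wrist",(215+333/5,183),.06,o2),"L",ray("wrist",(215+73/5,183),.06,o2))
E
```

```text
axis-line [0.4787 0.2527 0.036 ]
lineend [0.5018 0.2529 0.036 ]
skirt [0.4818 0.2523 0.004 ]
nose [0.5131 0.2521 0.036 ]
nose0 [0.5063 0.2525 0.004 ]
rear [0.4582 0.2522 0.036 ]
L [0.4615 0.2656 0.036 ]
R [0.4615 0.2388 0.036 ]
skL [0.4818 0.2743 0.004 ]
skR [0.4819 0.2302 0.004 ]
spdisc [ 0.4909117 -0.0154846  0.06     ] R [ 0.49098437 -0.04424906  0.06      ] L [0.49083904 0.01327502 0.06      ]
```

Call:
jog_arm(motion=[-0.16, -0.1, 0, 0, 0, 0, -1, 0, 0, 0.7, 0, 0, 0, -1, 0, 0, 0.7, 0, 0, 0, -1, 0, 0, 0.7, 0, 0, 0, -1, 0, 0, 0.6, 0, 0, 0, -1, 0, 0, 0.4, 0, 0, 0, -0.3, 0, 0, 0, 0, 0, 0, 0, 0, 0, 0, 0, 0, 0, 0.2, 0, 0, 0, 0, 0, 0, 0.3], grip_force=15)

```text
time: 12.5
position: [0.4811, 0.2539, 0.0205]
tool_rot: [1.0, 0.002, 0.001, -0.0]
ft_force: [0.0, -0.0, -0.2]
grip_width: 0.0548
grip_force: 0.0
```

Call:
jog_arm(motion=[0, 0, 0, 0, 0, 0, 1, 0, 0, 0, 0, 0, 0, 1, 0, 0, 0, 0, 0, 0, 1, 0, 0, 0, 0, 0, 0, 1, 0, 0, 0, 0, 0, 0, 1])

```text
time: 13.12
position: [0.4805, 0.2536, 0.0198]
tool_rot: [1.0, 0.002, 0.0, 0.0]
ft_force: [-0.5, -1.1, 3.0]
grip_width: 0.0281
grip_force: 15.0
```

Call:
jog_arm(motion=[0, 0, 0, 0, 0, 0, 1, 0, 0, -0.3, 0, 0, 0, 1, 0, 0, -0.6, 0, 0, 0, 1, 0, 0, -0.9, 0, 0, 0, 1, 0, 0, -0.9, 0, 0, 0, 1, 0, 0.75, 0, 0, 0, 0, 1, 0, 0.75, 0, 0, 0, 0, 1, 0, 0.75, 0, 0, 0, 0, 1, 0, 0.75, 0, 0, 0, 0, 1, 0, 0.75, 0, 0, 0, 0, 1, 0, 0.75, 0, 0, 0, 0, 1, 0, 0.75, 0, 0, 0, 0, 1], grip_force=40)

```text
time: 14.62
position: [0.481, 0.0428, 0.1279]
tool_rot: [1.0, 0.002, 0.0, -0.0]
ft_force: [0.3, -0.1, -1.5]
grip_width: 0.0278
grip_force: 40.0
```

Call:
jog_arm(motion=[0.12, 0.75, 0, 0, 0, 0, 1, 0.12, 0.73, 0, 0, 0, 0, 1, 0, 0, 0, 0, 0, 0, 1, 0, 0, 0, 0, 0, 0, 1, 0, 0, 0, 0, 0, 0, 1])

```text
time: 15.25
position: [0.4903, -0.0144, 0.1276]
tool_rot: [1.0, 0.002, -0.0, -0.0]
ft_force: [-0.3, -0.8, -0.9]
grip_width: 0.0276
grip_force: 40.0
```

```bash
python3 - <<'E'
from h import *
o=robot.get_obs(); im=robot.camera("wrist");print(o["position"],o["tool_rot"],o["time"],o["grip_width"],o["ft_force"])
cv2.imwrite("pics/c5.png",np.clip(cv2.resize(im[140:290,157:357],(800,600),interpolation=cv2.INTER_CUBIC)*1.4,0,255).astype(np.uint8))
E
```

```text
[ 0.49033216 -0.01444072  0.12758222] [ 9.99997420e-01  2.23000254e-03 -3.82514719e-04 -2.03371931e-04] 15.25 0.027640927838886796 [-0.28044194 -0.77165979 -0.85704453]
```

View pics/c5.png

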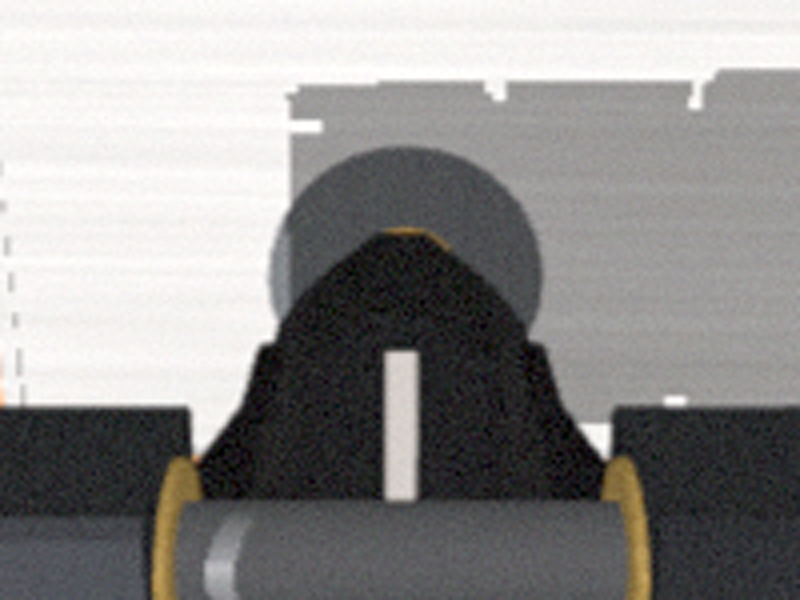

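```bash
python3 - <<'E'
from h import *
o=robot.get_obs()
for nm,uv,z in [("nose",(404,230),.1118),("lineend",(402,350),.1438),("disctop",(406,146),.06),("discL",(270,272),.06),("discR",(542,272),.06)]:
    print(nm,ray("wrist",(157+uv[0]/4-.4,140+uv[1]/4-.4),z,o).round(4))
E
```

```text
nose [ 0.5182 -0.0146  0.1118]
lineend [ 0.5117 -0.0143  0.1438]
disctop [ 0.5195 -0.0151  0.06  ]
discL [0.492  0.0134 0.06  ]
discR [ 0.4923 -0.044   0.06  ]
```

Call:
jog_arm(motion=[0, 0.02, 0.2, 0, 0, 0, 1, 0, 0, 0.2, 0, 0, 0, 1, 0, 0, 0.12, 0, 0, 0, 1, 0, 0, 0.1, 0, 0, 0, 1, 0, 0, 0.05, 0, 0, 0, 1, 0, 0, 0, 0, 0, 0, 1])

```text
time: 16.05
position: [0.4909, -0.0163, 0.1006]
tool_rot: [1.0, 0.002, -0.0, -0.0]
ft_force: [0.5, 0.5, -0.1]
grip_width: 0.0278
grip_force: 40.0
```

No contact force with the bore 5 mm onto the spindle, so it has entered. Continuing down.

Call:
jog_arm(motion=[0, 0, 0.1, 0, 0, 0, 1, 0, 0, 0.1, 0, 0, 0, 1, 0, 0, 0.06, 0, 0, 0, 1, 0, 0, 0, 0, 0, 0, 1, 0, 0, 0, 0, 0, 0, 1])

```text
time: 16.68
position: [0.491, -0.0163, 0.0904]
tool_rot: [1.0, 0.002, 0.0, 0.0]
ft_force: [0.5, -0.1, -0.8]
grip_width: 0.0276
grip_force: 40.0
```

Call:
jog_arm(motion=[0, 0, 0.05, 0, 0, 0, 1, 0, 0, 0.05, 0, 0, 0, 1, 0, 0, 0.05, 0, 0, 0, 1, 0, 0, 0.04, 0, 0, 0, 1, 0, 0, 0, 0, 0, 0, 1, 0, 0, 0, 0, 0, 0, 1])

```text
time: 17.42
position: [0.4912, -0.0163, 0.0832]
tool_rot: [1.0, 0.002, 0.0, 0.0]
ft_force: [-0.9, 0.3, 6.3]
grip_width: 0.0276
grip_force: 40.0
```

Call:
jog_arm(motion=[0, 0, 0.05, 0, 0, 0, 1, 0, 0, 0.04, 0, 0, 0, 1, 0, 0, 0, 0, 0, 0, 1, 0, 0, 0, 0, 0, 0, 1, 0, 0, 0, 0, 0, 0, 1])

```text
time: 18.05
position: [0.4912, -0.0163, 0.0813]
tool_rot: [1.0, 0.002, 0.001, 0.0]
ft_force: [-4.4, 0.6, 21.9]
grip_width: 0.0274
grip_force: 40.0
```

Call:
jog_arm(motion=[0, 0, 0, 0, 0, 0, 1, 0, 0, 0, 0, 0, 0, 1, 0, 0, 0, 0, 0, 0, 1, 0, 0, 0, 0, 0, 0, 1])

```text
time: 18.55
position: [0.4912, -0.0164, 0.0813]
tool_rot: [1.0, 0.002, 0.001, 0.0]
ft_force: [-3.8, 0.9, 21.4]
grip_width: 0.0278
grip_force: 40.0
```

```bash
python3 - <<'E'
from h import *
cv2.imwrite("pics/w6.png",np.vstack([cv2.resize(robot.camera("wrist")[100:290],(780,290)),cv2.resize(robot.camera("scene")[150:250,170:430],(780,300),interpolation=cv2.INTER_CUBIC)]))
E
```

```text
(no output)
```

View pics/w6.png

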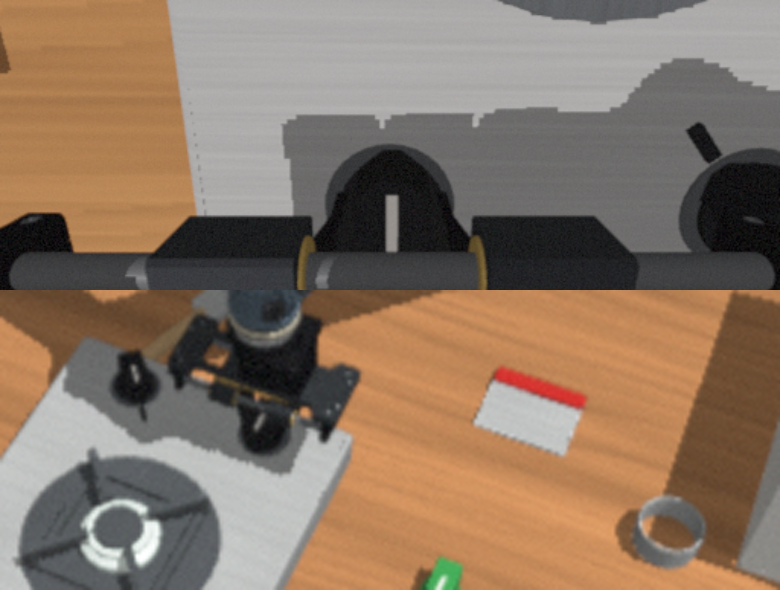

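The knob is seated on the hob with its nose along +x, centred at (392,200) in the wrist part. In the scene part the main knob's line points at its mark, around (140,385). The force holds steady at the stop, so I'm handing in.

```bash
python3 -c "
from rig import robot
print(robot.hand_in())"
```

```text
the job is handed in; nothing more can be done
None
```

I handed the job in at 18.6 s with the main knob lined up with its mark and the burner knob gripped at 40 N and held pressed against the spindle's end stop at about 21 N. I did not touch the other things on the table; no verdict came back from the hand-in.

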